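# Seat the keyed filter cell on the specimen lamp and hold it home

## Task

First dim the lamp: slide the black fader on the dimmer box along its track until it stands level with the steel index clip on the box's side. Then take the knurled filter cell on the lamp house by its rim and, pressing only lightly and never forcing it, turn it clockwise (seen from above) until its hidden keyway drops over the spigot's pin; push it fully home against its spring and finish while still gripping it and holding it pushed home, without shoving aside the square reference block or the round specimen.

Things in the scene. Friction and masses are not known exactly. Their poses are not given: they have to be found in the camera images.
- lamp_house: Fixed grey lamp house, 118 x 118 mm at the foot and 40 mm high, with a round dark boss, 64 mm wide, up to z = 48 mm. Origin: underside centre, z up, on the axis of the vertical spigot.
- spigot_top (a point): Top centre of the lamp's spigot, 28 mm in diameter, 78 mm above the bench, hidden in the filter cell. It carries one round radial pin, 5 mm thick, the pin's top 70.5 mm above the bench. The pin's clock position differs every time and cannot be seen or told from any yaw.
- filter_cell: Loose aluminium filter cell, 50 mm in diameter, 40 mm high, knurled rim, glass window on top, about 0.13 kg, standing over the spigot on the sprung seat. Origin: centre of its underside (62 mm above the bench at the start), z up. A ledge inside, its underside 10 mm above the origin, has one hidden keyway, about 9 mm wide.
- cell_rim (a point): On the filter cell's axis, 33 mm above its underside: the height to grip (solid from 26 to 40 mm); any direction across will do. Pressed down, the cell meets the pin after 1.5 mm and stops, unless the keyway is over the pin within about 0.1 rad. That comes after a clockwise turn, seen from above, of 0.3 to 1.4 rad from the start.
- seat (a joint): Sprung steel ring under the filter cell: how far it is pressed down, m. 0 free (the cell up), about 0.0015 when the ledge meets the pin, 0.008 the hard stop (cell fully home, its top then 94 mm above the bench). The spring pushes up with 4 N at 0 and 8 N at 0.008 and lifts the cell again when it is let go.
- fader_top (a point): Centre of the top face, 54 mm above the bench, of the black fader cap on the dimmer box: 18 mm along the track, 26 mm across it, 24 mm high (its underside 30 mm above the bench). Axes as index_point. It takes about 1.5 N to slide and stays where it is left.
- fader (a joint): Position of the fader along its track, m, 0 to 0.100, growing towards the dimmer's own +y.
- index_point (a point): Tip of the dark steel index clip (10 mm wide, standing out 12 mm from the dimmer box's side), 23 mm above the bench, 19.5 mm beside the track's centre line. Its y axis lies along the track (+y: fader value grows), x across it, z up. Set: the fader's centre level with this point along y. The fixed dimmer box is 54 x 160 mm, its top 24 mm above the bench.
- ref_block_3: Bystander: loose square steel reference block, 44 x 44 x 10 mm, behind the lamp house. Origin: underside centre.
- specimen: Bystander: loose black mounted specimen, 30 mm in diameter, 15 mm high, just in front of the lamp house. Origin: underside centre.

How it is judged:
By the outcome, as a careful person would: the job done as asked, in the order asked, and still so for the second after the job is handed in, while the arm keeps its last pose, push and grip.
It also fails if it takes over 54 s, if anything falls off the work surface, if the arm or the gripper's body presses on something with over 40 N, if the wrist force passes 120 N, or if a joint passes its speed limit or range.

## Robot

A 6-joint arm with a two-finger parallel gripper is mounted at the origin on a cart in front of the work surface, level with it; the furniture and walls round the work are solid. World frame = base frame: x ahead of the robot, y to its left, z up, the work surface at z = 0. Lengths are in mm, angles in degrees, forces in N, time in s.
With the tool pointing down it reaches from about 325 to 1000 mm from the base axis. Payload 5.1 kg.
Tool frame: the origin (TCP) lies midway between the tips of the shut fingers; the grasp point (between the pads) lies manip.grip_depth behind it (manip.grip_depth is the distance from the TCP to the grasp point, in mm); z points along the fingers, y is the line along which they close (so a half turn about z gives the same grasp; the last joint's range is limited). The gripper opens to 85 mm and grips with 20 to 120 N. Pads are 22 mm wide; open, the fingers measure 114 mm over their backs; the gripper's body (76 mm by 85 mm) begins 54 mm behind the grasp point. The pads swing forward as they close: fully open they stand 13 mm farther back than shut.
Start: joints at [-74.232, 7.093, 94.555, -0, 78.352, -4.733], TCP at [227.607, -608.835, 231.322] pointing down, gripper open.
Joint ranges: [-149.61, 149.61], [-58.7, 133.49], [1.44, 155.28], [-77.14, 257.14], [18.33, 153.61], [-166.67, 166.67]. Speed limits (degrees/s): [147.25, 147.25, 180, 180, 180, 180].

## Interface

Orientations are given as a 3x3 rotation matrix whose columns are the frame's x, y, z axes.
In Python, from workcell import manip, eyes, job gives the robot as it stands (manip), with the cameras (eyes) and the job (job).
- The arm moves only by the tool steer_hand, called after ">>>" as a command line: name --argument value ..., lists and objects as JSON in quotes. Schema: {"type":"object","properties":{"motion":{"type":"array","items":{"type":"array","prefixItems":[{"type":"array","items":{"type":"number"},"minItems":3,"maxItems":3},{"type":"array","items":{"type":"number"},"minItems":3,"maxItems":3}],"minItems":2,"maxItems":2},"minItems":1,"maxItems":20},"jaw":{"type":"number"},"force":{"type":"number"},"only":{"type":"string"},"quiet":{"type":"boolean"},"lines":{"type":"string"}},"required":["motion"],"additionalProperties":false}. motion is a list of rows, 1 to 20 of them, each written [[dx, dy, dz], [rx, ry, rz]]: dx, dy, dz in shares of 1000 mm (1.0 is 1000 mm), then a rotation vector rx, ry, rz in a scale on which 1.0 is 120 degrees; each row is the pose to reach, as a shift and turn from the pose commanded when the call began, along the tool's axes at that moment; what a row does not reach only later rows make up. A row lasts 1/12 s, in which the tool goes at most 41.7 mm and 7.16 degrees, less where a joint would pass 70% of its speed; a pose out of reach is approached as far as the arm can. jaw is the opening from 0.0 (shut) to 1.0 (fully open), set as the call begins (left out keeps the last). The fingers move at their own pace and stop on an object; force is the grip in N (left out, the last holds). Time passes only in rows, so rows that do not move let the fingers close. The tool returns the time, the measured TCP pose, the force, the opening and the grip force at its end. only (a regular expression) keeps the lines of the reply that match it, lines (a string "A,B") keeps lines A to B, and quiet returns only ok. Input that does not fit is refused with a message, and nothing moves.
- manip.state(): the state, without advancing time (a new reading comes with each control period).
- eyes.capture(name): name is "scene" or "side" or "wrist"; returns (picture, depth): 384x512x3 uint8, red, green, blue; 384x512 float32, mm along the optical axis (not along the pixel's ray), 0 where there is no reading.
- eyes.camera_model(name): a dict with "fx", "fy", "cx", "cy" (pixels), "extrinsics" (4x4, takes a point from camera to world coordinates); the wrist camera has in their place "mount" (4x4, takes a point from camera to tool coordinates, whose origin is the TCP and whose axes are the flange's). Camera axes: x right, y down, z forward; pixel columns grow to the right and rows downward; lengths in mm; the calibration is good to about 2 mm. The wrist camera is an equidistant fisheye: a pixel r from the principal point sees the ray r / f radians off the axis. A picture is of the moment at which its call begins: read the wrist's pose just before it. camera_model takes no time and is no camera call.
- job.finish_job(): hands the job in; it is judged then, once.
The state is a dict: "time_s": time; "joints": joint angles; "joint_velocities": joint speeds; "joint_efforts": joint torques, N m; "tcp_pos": TCP position; "ee_rot": TCP orientation; "ft_force": force on the tool from outside, world axes, zero at the start; "wrist_torque": the same for the moment, N m; "gripper_width": opening from 0.0 (shut) to 1.0 (fully open); "finger_force": force on a finger pad.
Only numpy, scipy, OpenCV 4.12 (cv2) and the standard library are available. Lean on these libraries where they do the work, as an engineer would, in place of code of your own. Each camera call takes 0.05 s, during which the arm holds its last target. There are 200 camera calls.

## Working session

There is one attempt and no reset: what is moved stays moved. The work goes in short steps, Python scripts to look and compute and a tool call to move; the robot and the scene stay as the last step left them, time stands still between calls to the robot, and variables do not carry over. Pictures are saved under pics/ and viewed, at most 10 in all, crops included, and the job is handed in when it is done.

```bash
mkdir -p pics; ls; python3 - <<'E'
from workcell import manip, eyes, job
import cv2,numpy as np
s=manip.state();print(s,manip.grip_depth)
for n in("scene","side"):
    p,d=eyes.capture(n);cv2.imwrite(f"pics/{n}0.png",cv2.cvtColor(p,cv2.COLOR_RGB2BGR));np.save(f"pics/{n}0_d.npy",d)
    print(n,eyes.camera_model(n))
print(eyes.camera_model("wrist"))
E
```

```text
pics
workcell.py
{'time_s': 0.0, 'joints': array([-7.42323804e+01,  7.13444886e+00,  9.46345113e+01,  6.28612105e-04,
        7.83512748e+01, -4.73392427e+00]), 'joint_velocities': array([-0.02750095, -0.09976151, -0.02770307,  0.05515229, -0.02431507,
       -0.03291464]), 'joint_efforts': array([-3.21988191e-03, -4.23613036e+01, -3.65453446e+01, -1.38597225e-04,
        7.07836749e-03,  1.66517637e-06]), 'tcp_pos': array([ 227.44626911, -608.25450375,  230.03782081]), 'ee_rot': array([[ 9.36663583e-01,  3.50229950e-01, -5.59896281e-04],
       [ 3.50230349e-01, -9.36661418e-01,  2.02245156e-03],
       [ 1.83889864e-04, -2.09044939e-03, -9.99997798e-01]]), 'ft_force': array([-0.36241257,  0.14602421, -0.08876114]), 'wrist_torque': array([-0.0040611 ,  0.0101824 ,  0.04396703]), 'finger_force': 0.0, 'gripper_width': 1.0018735620920844} 18.700000000000003
scene {'fx': 430.7902469492696, 'fy': 430.7902469492696, 'cx': 254.23069066794915, 'cy': 188.83032586845076, 'extrinsics': array([[ 8.85495960e-01, -3.52592263e-01,  3.02614609e-01,
         3.26139434e+02],
       [-4.6453
[... 460 characters left out ...]
.93185273e-01,  3.67192896e-01, -2.59594771e-01,
         2.68901348e+02],
       [ 1.05280560e-02, -5.60043224e-01, -8.28396491e-01,
         7.76402453e+02],
       [ 0.00000000e+00,  0.00000000e+00,  0.00000000e+00,
         1.00000000e+00]])}
{'fx': 297.3186396354542, 'fy': 297.3186396354542, 'cx': 254.15631576322198, 'cy': 186.07378328423053, 'mount': array([[-7.41302929e-05, -9.56487664e-01, -2.91772761e-01,
         7.40961398e+01],
       [ 9.99999884e-01,  6.81555651e-05, -4.77495710e-04,
        -3.37310392e-01],
       [ 4.76604693e-04, -2.91772762e-01,  9.56487547e-01,
        -1.44972354e+02],
       [ 0.00000000e+00,  0.00000000e+00,  0.00000000e+00,
         1.00000000e+00]])}
```

View pics/scene0.png

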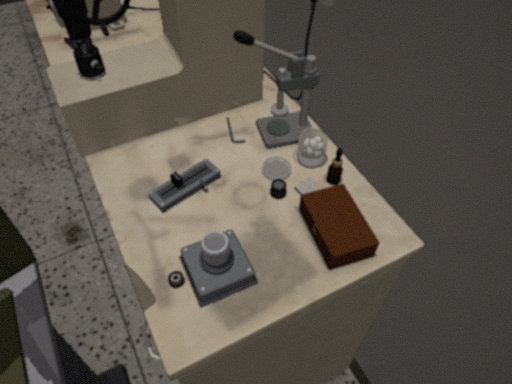

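View pics/side0.png

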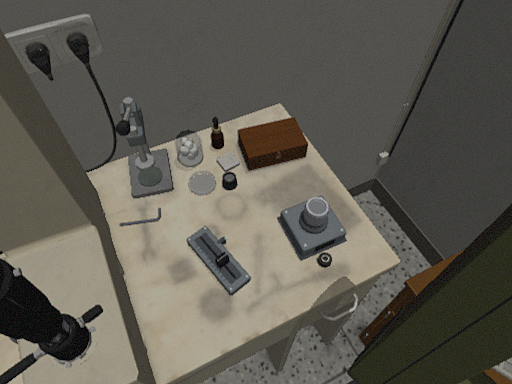

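```bash
cat > h.py <<'E'
import numpy as np,cv2
from workcell import manip, eyes, job
def ray(n,u,v):
    m=eyes.camera_model(n);E=m["extrinsics"]
    return E[:3,3],E[:3,:3]@np.array([(u-m["cx"])/m["fx"],(v-m["cy"])/m["fy"],1])
def plane(n,u,v,z):
    o,d=ray(n,u,v);return o+d*(z-o[2])/d[2]
def cross(a,b):
    o1,d1=ray("scene",*a);o2,d2=ray("side",*b)
    d1/=np.linalg.norm(d1);d2/=np.linalg.norm(d2)
    t=np.linalg.lstsq(np.c_[d1,-d2],o2-o1,rcond=None)[0]
    p,q=o1+t[0]*d1,o2+t[1]*d2
    return (p+q)/2,np.linalg.norm(p-q)
E
python3 - <<'E'
import cv2,numpy as np
a=cv2.imread("pics/scene0.png");b=cv2.imread("pics/side0.png")
f=lambda i,x,y:cv2.resize(i[y:y+75,x:x+100],(400,300),interpolation=cv2.INTER_CUBIC)
cv2.imwrite("pics/z.png",np.vstack([np.hstack([f(a,140,145),f(a,165,220)]),np.hstack([f(b,175,220),f(b,265,190)])]))
E
```

```text
(no output)
```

View pics/z.png

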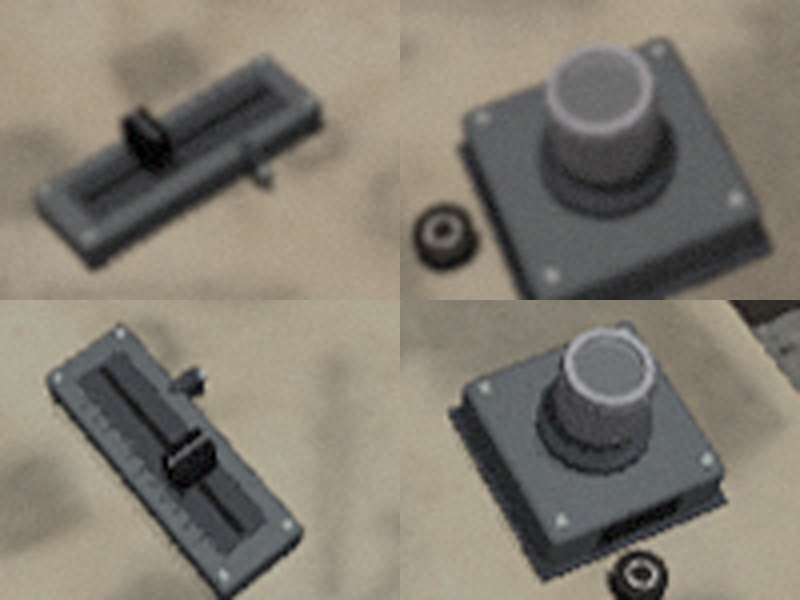

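```bash
python3 - <<'E'
from h import *
S=lambda x,y:(140+x/4,145+y/4);D=lambda x,y:(175+x/4,220+y/4)
np.set_printoptions(precision=1,suppress=True)
print("cell",cross((215,242.5),(317.5,206.5)),plane("scene",215,242.5,102),plane("side",317.5,206.5,102))
for n,a in(("scene",[S(48,190),S(88,236),S(318,103),S(263,62)]),("side",[D(120,33),D(57,77),D(222,275),D(288,224)])):
    P=np.array([plane(n,*p,24) for p in a]);print(n,P[:,:2].tolist(),P.mean(0))
print("fader top",plane("scene",*S(147,125),54),plane("side",*D(190,148),54))
print("clip",plane("scene",*S(263,180),23),plane("side",*D(203,76),23))
print("spec",plane("scene",176,278.5,15),plane("side",265+238/4,190+273/4,15),"block",plane("scene",308,187,10),plane("side",228,162,10))
E
```

```text
cell (array([460.7, -41.1,  99. ]), np.float64(0.2081806782155622)) [460.2 -42.9 102. ] [459.2 -39.8 102. ]
scene [[408.7116660996901, 181.23368520511684], [417.03843167704105, 142.02936234421117], [563.4562338642261, 172.17073870494136], [548.7148459361258, 215.09324692540173]] [484.5 177.6  24. ]
side [[558.1315523658575, 179.39807694567145], [548.200528565071, 220.5787844932011], [406.83382059409064, 186.353442235917], [416.28665480615143, 144.6171502832006]] [482.4 182.7  24. ]
fader top [466.4 174.   54. ] [464.4 176.5  54. ]
clip [514.  135.8  23. ] [513.8 148.8  23. ]
spec [381.1 -28.7  15. ] [381.2 -23.7  15. ] block [722.2  50.4  10. ] [716.8  52.1  10. ]
```

Careful with the scale: shifts go in shares of 1000 mm and turns go in shares of 120 degrees. That gives: -635 mm / 1000 = -0.635, -606 mm / 1000 = -0.606, -83 degrees / 120 = -0.6917.

>>> steer_hand --motion '[[[0.026,-0.032,0.002],[0,0,-0.0333]],[[0.052,-0.064,0.004],[0,0,-0.0667]],[[0.078,-0.096,0.006],[0,0,-0.1]],[[0.104,-0.128,0.008],[0,0,-0.1417]],[[0.13,-0.16,0.01],[0,0,-0.175]],[[0.156,-0.192,0.012],[0,0,-0.2083]],[[0.182,-0.225,0.013],[0,0,-0.2417]],[[0.208,-0.257,0.014],[0,0,-0.275]],[[0.234,-0.29,0.015],[0,0,-0.3167]],[[0.26,-0.322,0.016],[0,0,-0.35]],[[0.286,-0.354,0.017],[0,0,-0.3833]],[[0.312,-0.386,0.018],[0,0,-0.4167]],[[0.338,-0.418,0.019],[0,0,-0.45]],[[0.364,-0.45,0.02],[0,0,-0.4917]],[[0.39,-0.482,0.021],[0,0,-0.525]],[[0.416,-0.514,0.022],[0,0,-0.5583]],[[0.44,-0.545,0.024],[0,0,-0.5917]],[[0.464,-0.576,0.026],[0,0,-0.625]],[[0.488,-0.606,0.028],[0,0,-0.6583]],[[0.512,-0.635,0.031],[0,0,-0.6917]]]'

```text
time_s: 1.77
tcp_pos: [484.7, 167.5, 200.1]
ee_rot: [[-0.238, 0.971, 0.0], [0.971, 0.238, -0.0], [-0.0, 0.0, -1.0]]
ft_force: [1.0, -0.7, -0.3]
gripper_width: 1.0
finger_force: 0.0
```

>>> steer_hand --motion '[[[0,0,0],[0,0,0]],[[0,0,0],[0,0,0]],[[0,0,0],[0,0,0]]]'

```text
time_s: 2.02
tcp_pos: [484.3, 165.0, 199.7]
ee_rot: [[-0.234, 0.972, -0.001], [0.972, 0.234, -0.001], [-0.0, -0.001, -1.0]]
ft_force: [-0.1, -0.1, 0.1]
gripper_width: 0.998
finger_force: 0.0
```

```bash
cat > cap.py <<'E'
import sys,pickle
from h import *
s=manip.state();p,d=eyes.capture("wrist")
n=sys.argv[1];cv2.imwrite(f"pics/{n}.png",cv2.cvtColor(p,cv2.COLOR_RGB2BGR));pickle.dump((s,d),open(f"pics/{n}.pkl","wb"))
print(s["tcp_pos"],s["ee_rot"],s["joints"],s["ft_force"],s["time_s"])
E
python3 cap.py w1
```

```text
[484.30929095 165.03989724 199.68971527] [[-2.33549245e-01  9.72344024e-01 -1.36021458e-03]
 [ 9.72344885e-01  2.33548393e-01 -7.56959112e-04]
 [-4.18348740e-04 -1.49938492e-03 -9.99998788e-01]] [ 1.28181015e+01 -9.38283033e+00  1.13863228e+02 -2.58097217e-02
  7.56052181e+01 -6.81567852e-01] [-0.079496   -0.14860476  0.12288039] 2.0167
```

View pics/w1.png

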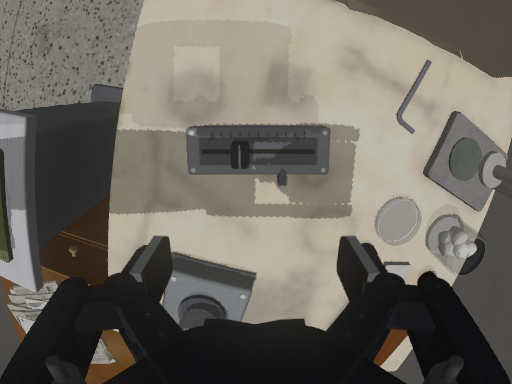

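Wrist view: dimmer box spans x 187–330, y 125–174, level in the image; fader at (240,154), clip at (282,178). Now measure finely.

```bash
cat > w.py <<'E'
from h import *
def wplane(s,u,v,z):
    m=eyes.camera_model("wrist");a=np.array([(u-m["cx"])/m["fx"],(v-m["cy"])/m["fy"]]);t=np.hypot(*a)
    d=np.array([*(a/t*np.sin(t)),np.cos(t)]);M=m["mount"];R=s["ee_rot"]
    o=R@M[:3,3]+s["tcp_pos"];d=R@M[:3,:3]@d
    return o+d*(z-o[2])/d[2]
E
python3 - <<'E'
from w import *
import pickle
np.set_printoptions(precision=2,suppress=True)
s,d=pickle.load(open("pics/w1.pkl","rb"));im=cv2.imread("pics/w1.png");g=im.max(2)
print(g[175:192,272:294]);print("fader row150",g[150,226:256],"157",g[157,226:256]);print("col240",g[130:176,240])
print("row135 ends",g[150,182:198],g[150,320:336])
u=np.array([.972,.235])
for n,p,z in[("scTL",(193,132),24),("scTR",(324,132),24),("scBL",(193,170),24),("scBR",(324,170),24)]:
    print(n,wplane(s,*p,z))
E
python3 -c "
import cv2
a=cv2.imread('pics/w1.png')[115:200,180:335];cv2.imwrite('pics/w1z.png',cv2.resize(a,None,fx=5,fy=5,interpolation=cv2.INTER_CUBIC))"
```

```text
[[119 121 122 123 109  67  49  60  64  65  66  66  66  61  94 123 128 127
  126 124 124 122]
 [122 123 123 124 109  62  51  61  64  65  64  65  65  63  76 111 128 127
  125 123 123 121]
 [124 124 125 126 110  63  51  61  65  65  65  65  64  63  75 110 128 127
  125 124 123 121]
 [125 125 126 127 112  67  51  61  65  65  64  65  64  64  82 114 128 127
  125 124 122 121]
 [127 127 127 128 115  73  52  63  64  66  65  65  64  63  90 120 128 126
  125 123 122 121]
 [128 128 129 129 116  74  54  64  65  65  64  65  64  62  88 119 128 127
  126 124 123 121]
 [153 139 130 130 116  71  52  61  65  64  65  66  65  62  86 118 128 127
  126 125 124 123]
 [179 167 149 131 122  87  55  62  65  64  64  65  64  62  86 118 129 128
  127 126 125 124]
 [184 184 172 136 131 109  58  65  64  63  64  63  64  65  87 118 129 128
  128 127 126 125]
 [184 185 179 156 131 116  71  66  65  64  65  66  67  66  91 122 130 129
  129 128 127 126]
 [185 185 185 175 147 122  95  84  90  97  97  91  86  91 114 128 131 130
  129 128 127 127]
 [186 185 186 184 166 126 109 104 115 125 126 115 107 118 131 130 131 130
  1
[... 465 characters left out ...]
32 131 130 130]]
fader row150 [40 40 40 39 38 37 38 38 38 40 39 40 58 86 59 38 37 36 35 40 41 37 36 38
 39 38 41 47 47 45] 157 [ 62  63  62  62  57  35  38  37  40  38  39  39  68 100  75  38  38  38
  41  39  40  39  39  51  62  62  75  93  94  93]
col240 [ 72  71  61  57  57  57  64  61  53  53  51  37  36  35  37  46  47  46
  47  48  59  76  75  75  75  74  75  75  73  73  73  73  73  73  76  80
  85  91  86  81  87  87  85  81 109 134]
row135 ends [134 134 134 135 119  86  85  87  88  88  88  88  87  89  88  88] [ 86  86  86  86  86  87  87  87  84 108 133 133 134 134 134 135]
scTL [409.55 187.    24.  ]
scTR [549.19 220.83  24.  ]
scBL [417.7  144.78  24.  ]
scBR [561.42 179.42  24.  ]
```

View pics/w1z.png

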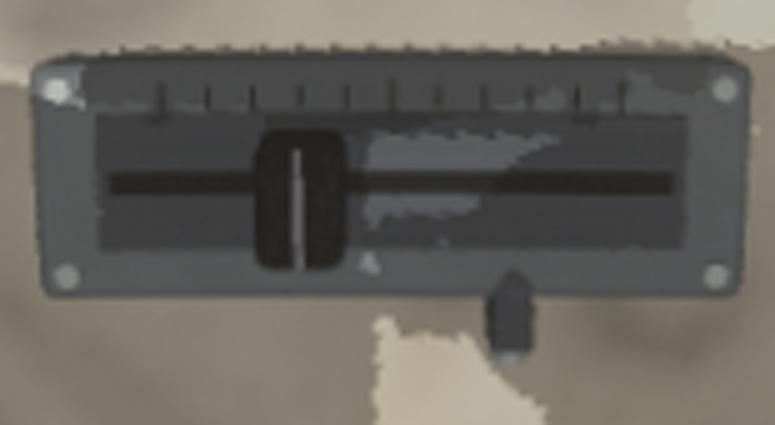

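```bash
python3 - <<'E'
from w import *
import pickle
np.set_printoptions(precision=2,suppress=True)
s,d=pickle.load(open("pics/w1.pkl","rb"))
Z=lambda x,y:(180+(x+.5)/5-.5,115+(y+.5)/5-.5)
P={k:wplane(s,*Z(*p),z) for k,p,z in[("s0",(108,184),24),("s1",(674,184),24),("tip",(513,270),23.5),("body",(511,320),23),("end",(510,352),23),("fad",(297,190),54),("TL",(57,90),24),("TR",(724,89),24),("BL",(66,277),24),("BR",(716,276),24)]}
u=(P["TR"]-P["TL"]+P["BR"]-P["BL"])[:2];u/=np.linalg.norm(u);print("u",u,np.degrees(np.arctan2(u[1],u[0])))
n=np.array([-u[1],u[0]]);c=np.mean([P[k] for k in("TL","TR","BL","BR")],0)[:2]
for k,p in P.items():print(k,p,"along",(p[:2]-c)@u,"across",(p[:2]-c)@n)
R=s["ee_rot"];print("c",c,"yerr",np.degrees(np.arctan2(R[1,1],R[0,1])))
print("fader from tcp, tool axes",R.T@(P["fad"]-s["tcp_pos"]))
E
```

```text
u [0.97 0.24] 13.659915405931622
s0 [422.83 167.75  24.  ] along -62.63044091913975 across -0.06495156556216719
s1 [544.61 197.15  24.  ] along 62.64921458827808 across -0.2574421255604968
tip [514.74 169.42  23.5 ] along 27.075039267985805 across -20.148044896688628
body [517.36 158.01  23.  ] along 26.928152396430935 across -31.851288636697724
end [519.09 150.69  23.  ] along 26.877897496066986 across -39.37603772033528
fad [464.24 181.67  54.  ] along -19.103389006062276 across 3.676519305005765
TL [407.47 185.88  24.  ] along -73.27168931587754 across 21.176752949519607
TR [549.76 220.52  24.  ] along 73.1672775686572 across 21.23262360736144
BL [417.47 144.72  24.  ] along -73.27278816108033 across -21.176752949519614
BR [559.99 179.3   24.  ] along 73.37719990830054 across -21.232623607361464
c [483.67 182.61] yerr 13.506086398914672
fader from tcp, tool axes [ 20.91 -15.41 145.7 ]
```

In the tool's units: 170 mm / 1000 = 0.17, 158 mm / 1000 = 0.158.

>>> steer_hand --motion '[[[0.017,-0.0155,0.03],[0,0,0]],[[0.017,-0.0155,0.065],[0,0,0]],[[0.017,-0.0155,0.1],[0,0,0]],[[0.017,-0.0155,0.135],[0,0,0]],[[0.017,-0.0155,0.158],[0,0,0]],[[0.017,-0.0155,0.17],[0,0,0]],[[0.017,-0.0155,0.17],[0,0,0]],[[0.017,-0.0155,0.17],[0,0,0]]]' --jaw 0.6

```text
time_s: 2.73
tcp_pos: [466.2, 177.4, 30.9]
ee_rot: [[-0.232, 0.973, 0.0], [0.973, 0.232, 0.0], [-0.0, 0.0, -1.0]]
ft_force: [1.2, 1.7, 0.7]
gripper_width: 0.596
finger_force: 0.0
```

>>> steer_hand --motion '[[[0,0,0],[0,0,0]],[[0,0,0],[0,0,0]],[[0,0,0],[0,0,0]],[[0,0,0],[0,0,0]],[[0,0,0],[0,0,0]],[[0,0,0],[0,0,0]],[[0,0,0],[0,0,0]],[[0,0,0],[0,0,0]]]' --jaw 0 --force 20

```text
time_s: 3.4
tcp_pos: [467.3, 178.5, 32.5]
ee_rot: [[-0.234, 0.972, 0.003], [0.972, 0.234, 0.0], [-0.0, 0.003, -1.0]]
ft_force: [-1.1, -0.9, 7.6]
gripper_width: 0.207
finger_force: 25.4
```

In the tool's units: 46 mm / 1000 = 0.046, 40 mm / 1000 = 0.04.

>>> steer_hand --motion '[[[0,0,-0.002],[0,0,0]],[[0,0,-0.002],[0,0,0]],[[0,0.01,-0.002],[0,0,0]],[[0,0.02,-0.002],[0,0,0]],[[0,0.03,-0.002],[0,0,0]],[[0,0.04,-0.002],[0,0,0]],[[0,0.046,-0.002],[0,0,0]],[[0,0.046,-0.002],[0,0,0]],[[0,0.046,-0.002],[0,0,0]],[[0,0.046,-0.002],[0,0,0]],[[0,0.046,-0.002],[0,0,0]]]'

```text
time_s: 4.32
tcp_pos: [510.8, 189.0, 32.5]
ee_rot: [[-0.233, 0.972, 0.001], [0.972, 0.233, 0.0], [0.0, 0.001, -1.0]]
ft_force: [0.7, -0.3, 0.9]
gripper_width: 0.209
finger_force: 24.6
```

```bash
python3 cap.py w2
```

```text
[510.76588604 189.01663536  32.53079439] [[-2.33474703e-01  9.72362337e-01  1.02373576e-03]
 [ 9.72362874e-01  2.33474507e-01  3.08509918e-04]
 [ 6.09672229e-05  1.06747191e-03 -9.99999428e-01]] [1.46585540e+01 6.00283840e+00 1.16486793e+02 2.67839354e-03
 5.74491494e+01 1.15538716e+00] [ 0.72883751 -0.2610032   0.87020142] 4.3167
```

```bash
python3 - <<'E'
from w import *
t=manip.state();d=t["tcp_pos"][:2]-np.array([483.67,182.61]);a=np.radians(13.66);u=np.array([np.cos(a),np.sin(a)])
print("along",d@u,"across",d@[-u[1],u[0]])
a=cv2.imread('pics/w2.png')[130:300,160:350];cv2.imwrite('pics/w2z.png',cv2.resize(a,None,fx=3.5,fy=3.5,interpolation=cv2.INTER_CUBIC))
E
```

```text
along 27.72750332360774 across -0.16826756274283441
```

View pics/w2z.png

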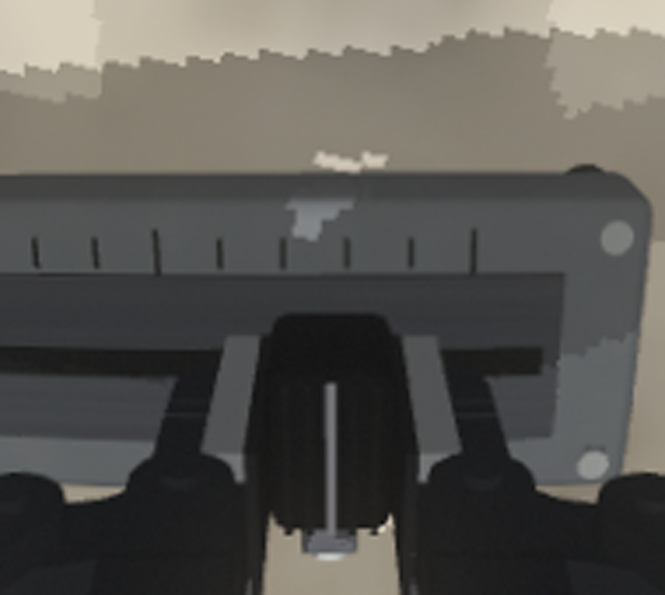

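Fader line and clip are both at column ≈254, i.e. level with each other between the pads. Release, lift and go to look at the cell.

In the tool's units: -250 mm / 1000 = -0.25, -200 mm / 1000 = -0.2.

>>> steer_hand --motion '[[[0,0,0],[0,0,0]],[[0,0,0],[0,0,0]],[[0,0,0],[0,0,0]],[[0,0,-0.01],[0,0,0]],[[0,0,-0.04],[0,0,0]],[[0,0,-0.08],[0,0,0]],[[0,0,-0.12],[0,0,0]],[[-0.025,-0.011,-0.145],[0,0,0]],[[-0.06,-0.027,-0.168],[0,0,0]],[[-0.095,-0.042,-0.168],[0,0,0]],[[-0.13,-0.058,-0.168],[0,0,0]],[[-0.165,-0.074,-0.168],[0,0,0]],[[-0.2,-0.09,-0.168],[0,0,0]],[[-0.235,-0.105,-0.168],[0,0,0]],[[-0.25,-0.112,-0.168],[0,0,0]],[[-0.25,-0.112,-0.168],[0,0,0]],[[-0.25,-0.112,-0.168],[0,0,0]],[[-0.25,-0.112,-0.168],[0,0,0]]]' --jaw 0.9

```text
time_s: 5.87
tcp_pos: [460.0, -79.7, 200.7]
ee_rot: [[-0.234, 0.972, 0.0], [0.972, 0.234, 0.001], [0.0, 0.0, -1.0]]
ft_force: [-0.8, 0.1, -1.2]
gripper_width: 0.898
finger_force: 0.0
```

```bash
python3 cap.py w3; python3 - <<'E'
from h import *
p,d=eyes.capture("scene");cv2.imwrite("pics/scene1.png",cv2.cvtColor(p,cv2.COLOR_RGB2BGR))
E
```

```text
[459.99253272 -79.67717593 200.65428613] [[-2.33670083e-01  9.72315884e-01  3.38265898e-04]
 [ 9.72315856e-01  2.33669901e-01  5.03595083e-04]
 [ 4.10610939e-04  4.46576401e-04 -9.99999816e-01]] [-1.64395239e+01 -1.58030825e+01  1.19107015e+02  3.40751405e-02
  7.66856469e+01 -2.99606058e+01] [-0.84551407  0.05495396 -1.20071372] 5.8667
```

View pics/w3.png

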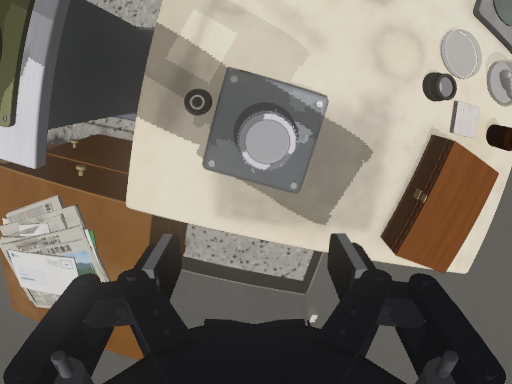

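```bash
python3 - <<'E'
from w import *
import pickle
np.set_printoptions(precision=2,suppress=True)
s,_=pickle.load(open("pics/w3.pkl","rb"));g=cv2.imread("pics/w3.png",0)
sub=cv2.resize(g[100:175,225:310],None,fx=8,fy=8,interpolation=cv2.INTER_CUBIC)
print(cv2.HoughCircles(sub,cv2.HOUGH_GRADIENT_ALT,1.5,20,param1=150,param2=.5,minRadius=120,maxRadius=330))
print(g[138,228:308:1]);print(g[100:175,267])
for p in[(233,77),(320,103),(294,186),(209,160)]:
    x0,y0=p;q=g[y0-6:y0+7,x0-6:x0+7].astype(float);q=np.clip(q-np.median(q)-15,0,None);yy,xx=np.mgrid[-6:7,-6:7]
    c=(x0+(q*xx).sum()/q.sum(),y0+(q*yy).sum()/q.sum());print(c,wplane(s,*c,40))
E
```

```text
None
[ 91  91  91  90  91  88  68  68  68  78 104 106 124 123 123 123 119 122
 161 161 161 160 161 161 161 161 161 161 161 161 161 162 161 161 161 161
 161 161 161 161 161 161 161 161 161 161 161 161 161 161 161 161 161 161
 161 161 161 161 161 161 165 132 188 201 202 203 203 181 140 106 127 139
 139 139 138 137 141 152 153 147]
[ 92  92  81  70  70  69  68  68  68  70  83 115 106 136 201 203 203 203
 197 161 158 161 160 161 161 161 161 161 160 161 160 161 161 161 161 161
 161 161 161 161 161 161 162 161 161 161 161 161 161 161 161 161 161 161
 161 161 161 162 161 161 161 166 167 149 170 204 196 165 130 124 114 110
 108 108 107]
(np.float64(233.54098360655738), np.float64(78.56482861400895)) [417.26   7.89  40.  ]
(np.float64(319.332298136646), np.float64(103.54658385093168)) [508.56   4.6   40.  ]
(np.float64(293.2872872872873), np.float64(185.37337337337337)) [504.91 -86.92  40.  ]
(np.float64(210.82642487046633), np.float64(162.72538860103626)) [413.35 -83.14  40.  ]
```

```bash
python3 - <<'E'
from w import *
import pickle
np.set_printoptions(precision=2,suppress=True)
s,_=pickle.load(open("pics/w3.pkl","rb"));g=cv2.imread("pics/w3.png",0)
m=((g>=157)&(g<=168)).astype(np.uint8);m=cv2.morphologyEx(m,cv2.MORPH_OPEN,np.ones((3,3)))
n,l,st,ce=cv2.connectedComponentsWithStats(m);k=l[138,267];print(st[k],ce[k])
c=cv2.findContours((l==k).astype(np.uint8),0,1)[0][0];h=cv2.convexHull(c);e=cv2.fitEllipse(h);print(e)
for z in(100,102):print(wplane(s,*e[0],z))
p=wplane(s,*e[0],101);print("tool",s["ee_rot"].T@(p-s["tcp_pos"]), "house",s["ee_rot"].T@(np.array([461,-39.4,72])-s["tcp_pos"]))
E
```

```text
[ 246  120   43   43 1424] [266.99 141.14]
((267.08734130859375, 141.1988525390625), (42.16558837890625, 43.02589797973633), 74.5453872680664)
[461.04 -39.34 100.  ]
[460.89 -39.08 102.  ]
tool [39.08 10.35 99.67] house [ 38.87  10.33 128.67]
```

In the tool's units: 127 mm / 1000 = 0.127, 120 mm / 1000 = 0.12.

>>> steer_hand --motion '[[[0.013,0.003,0],[0,0,0]],[[0.026,0.007,0.02],[0,0,0]],[[0.039,0.0103,0.05],[0,0,0]],[[0.039,0.0103,0.08],[0,0,0]],[[0.039,0.0103,0.105],[0,0,0]],[[0.039,0.0103,0.12],[0,0,0]],[[0.039,0.0103,0.127],[0,0,0]],[[0.039,0.0103,0.127],[0,0,0]],[[0.039,0.0103,0.127],[0,0,0]],[[0.039,0.0103,0.127],[0,0,0]]]' --jaw 0.9

```text
time_s: 6.8
tcp_pos: [462.1, -39.9, 74.9]
ee_rot: [[-0.234, 0.972, 0.003], [0.972, 0.234, -0.0], [-0.001, 0.003, -1.0]]
ft_force: [-0.2, 0.4, -0.5]
gripper_width: 0.898
finger_force: 0.0
```

>>> steer_hand --motion '[[[0,0,0],[0,0,0]],[[0,0,0],[0,0,0]],[[0,0,0],[0,0,0]],[[0,0,0],[0,0,0]],[[0,0,0],[0,0,0]],[[0,0,0],[0,0,0]],[[0,0,0],[0,0,0]],[[0,0,0],[0,0,0]]]' --jaw 0 --force 30

```text
time_s: 7.47
tcp_pos: [461.6, -40.2, 73.9]
ee_rot: [[-0.233, 0.972, 0.002], [0.972, 0.233, -0.0], [-0.001, 0.002, -1.0]]
ft_force: [2.1, -0.1, 3.3]
gripper_width: 0.573
finger_force: 31.1
```

In the tool's units: 3 mm / 1000 = 0.003, 2 mm / 1000 = 0.002.

>>> steer_hand --motion '[[[0,0,0.001],[0,0,0]],[[0,0,0.002],[0,0,0]],[[0,0,0.003],[0,0,0]],[[0,0,0.003],[0,0,0]],[[0,0,0.003],[0,0,0]],[[0,0,0.003],[0,0,0]]]'

```text
time_s: 7.97
tcp_pos: [461.7, -40.1, 72.2]
ee_rot: [[-0.234, 0.972, 0.001], [0.972, 0.234, -0.0], [-0.0, 0.001, -1.0]]
ft_force: [-2.2, 1.1, 12.7]
gripper_width: 0.572
finger_force: 31.9
```

In the tool's units: -1 mm / 1000 = -0.001, 12 degrees / 120 = 0.1.

>>> steer_hand --motion '[[[0,0,-0.001],[0,0,0.0167]],[[0,0,-0.001],[0,0,0.0333]],[[0,0,-0.001],[0,0,0.05]],[[0,0,-0.001],[0,0,0.0667]],[[0,0,-0.001],[0,0,0.0833]],[[0,0,-0.001],[0,0,0.1]],[[0,0,-0.001],[0,0,0.1]]]'

```text
time_s: 8.55
tcp_pos: [461.8, -40.0, 72.5]
ee_rot: [[-0.025, 1.0, 0.002], [1.0, 0.025, -0.0], [-0.0, 0.002, -1.0]]
ft_force: [0.6, -0.0, 6.7]
gripper_width: 0.572
finger_force: 31.4
```

```bash
python3 -c "
from workcell import manip, eyes, job;print(manip.state()['wrist_torque'])"
```

```text
[ 0.04305007 -0.14052155 -0.0452108 ]
```

In the tool's units: 1 mm / 1000 = 0.001, 1.5 degrees / 120 = 0.0125.

>>> steer_hand --motion '[[[0,0,0.001],[0,0,0.0125]],[[0,0,0.001],[0,0,0.025]],[[0,0,0.001],[0,0,0.0375]],[[0,0,0.001],[0,0,0.05]],[[0,0,0.001],[0,0,0.05]]]'

```text
time_s: 8.97
tcp_pos: [461.5, -40.5, 71.0]
ee_rot: [[0.079, 0.997, 0.001], [0.997, -0.079, -0.001], [-0.001, 0.001, -1.0]]
ft_force: [0.9, -1.5, 5.1]
gripper_width: 0.575
finger_force: 31.3
```

In the tool's units: 8 degrees / 120 = 0.0667.

>>> steer_hand --motion '[[[0,0,0],[0,0,0.0167]],[[0,0,0],[0,0,0.0333]],[[0,0,0],[0,0,0.05]],[[0,0,0],[0,0,0.0667]],[[0,0,0],[0,0,0.0667]]]'

```text
time_s: 9.38
tcp_pos: [460.8, -40.1, 70.4]
ee_rot: [[0.217, 0.976, -0.0], [0.976, -0.217, -0.0], [-0.0, -0.0, -1.0]]
ft_force: [0.3, -0.2, 4.6]
gripper_width: 0.574
finger_force: 31.2
```

In the tool's units: 8 degrees / 120 = 0.0667.

>>> steer_hand --motion '[[[0,0,0],[0,0,0.0167]],[[0,0,0],[0,0,0.0333]],[[0,0,0],[0,0,0.05]],[[0,0,0],[0,0,0.0667]],[[0,0,0],[0,0,0.0667]]]'

```text
time_s: 9.8
tcp_pos: [460.7, -40.0, 70.3]
ee_rot: [[0.35, 0.937, -0.001], [0.937, -0.35, 0.0], [-0.0, -0.001, -1.0]]
ft_force: [-1.0, 0.4, 4.6]
gripper_width: 0.573
finger_force: 31.2
```

In the tool's units: 2 mm / 1000 = 0.002, 1 mm / 1000 = 0.001.

```bash
python3 -c "
from workcell import manip, eyes, job;s=manip.state();print(s['wrist_torque'],s['joints'])"
```

```text
[ 0.04222315 -0.00838206 -0.00642657] [-1.16156141e+01 -7.85181735e+00  1.25882219e+02 -6.08749717e-03
  6.20020614e+01  8.87185445e+00]
```

>>> steer_hand --motion '[[[0,0,0.001],[0,0,0]],[[0,0,0.002],[0,0,0]],[[0,0,0.002],[0,0,0]],[[0,0,0.002],[0,0,0]]]'

```text
time_s: 10.13
tcp_pos: [460.7, -40.0, 68.3]
ee_rot: [[0.349, 0.937, -0.001], [0.937, -0.349, 0.0], [-0.0, -0.001, -1.0]]
ft_force: [-1.1, 0.3, 4.6]
gripper_width: 0.575
finger_force: 31.2
```

```bash
python3 -c "
from workcell import manip, eyes, job;s=manip.state();print(s['wrist_torque'])"
```

```text
[-0.03633008  0.07521481 -0.05083334]
```

```bash
python3 cap.py w4; python3 - <<'E'
from h import *
import pickle
a=cv2.imread('pics/w4.png')[110:384,130:390]
ims=[cv2.resize(a,(520,548))]
p,d=eyes.capture("side");b=cv2.cvtColor(p,cv2.COLOR_RGB2BGR)[170:250,275:365];ims.append(cv2.resize(b,(270,240)))
c=cv2.imread("pics/side0.png")[170:250,275:365];ims.append(cv2.resize(c,(270,240)))
o=np.zeros((548,790,3),np.uint8);o[:,:520]=ims[0];o[:240,520:]=ims[1];o[260:500,520:]=ims[2];cv2.imwrite("pics/v4.png",o)
E
```

```text
[460.69306469 -39.97661335  68.25426792] [[ 3.49388364e-01  9.36977826e-01 -5.70634309e-04]
 [ 9.36977996e-01 -3.49388351e-01  1.24349016e-04]
 [-8.28607101e-05 -5.78117890e-04 -9.99999829e-01]] [-1.16158173e+01 -7.66933610e+00  1.25947646e+02  4.49167965e-04
  6.17551495e+01  8.83388079e+00] [-1.0624697   0.28481194  4.56607238] 10.1333
```

View pics/v4.png

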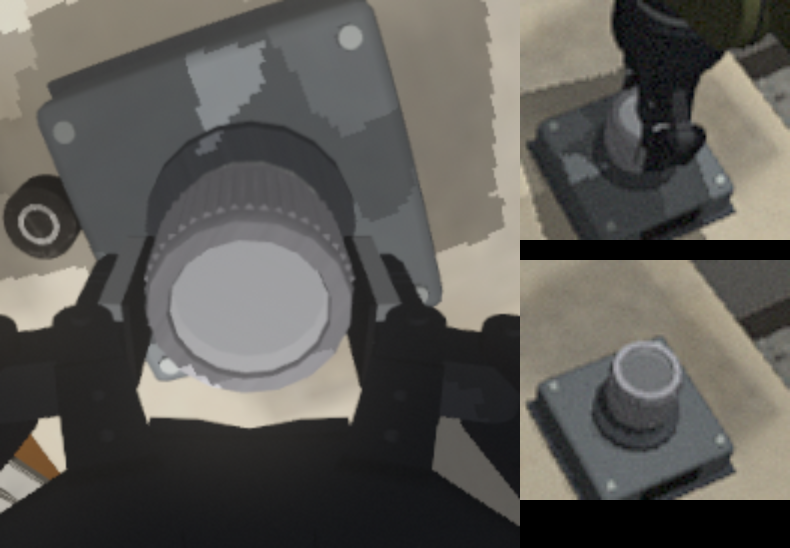

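```bash
python3 - <<'E'
from w import *
import pickle
m=eyes.camera_model("wrist")
def hgt(n,u,v,r):
    s,d=pickle.load(open(f"pics/{n}.pkl","rb"));o=[]
    for vv in range(v-r,v+r+1):
        for uu in range(u-r,u+r+1):
            z=d[vv,uu]
            if z<=0: continue
            a=np.array([(uu-m["cx"])/m["fx"],(vv-m["cy"])/m["fy"]]);t=np.hypot(*a)+1e-9
            q=np.array([*(a/t*np.tan(t)),1])*z;o.append((s["ee_rot"]@(m["mount"][:3,:3]@q+m["mount"][:3,3])+s["tcp_pos"])[2])
    print(n,len(o),np.median(o),np.std(o))
hgt("w3",267,141,15);hgt("w4",255,262,20)
hgt("w3",255,95,3);hgt("w4",247,150,4)
E
```

```text
w3 960 102.34322061007876 0.6410591257202407
w4 1674 95.7524914791438 0.5477509426342155
w3 49 42.20712545668164 0.8626751020511736
w4 81 42.46561600244269 0.6140792599453637
```

Cell top is at ≈95.6 mm, 6.6 mm below start: the keyway has dropped over the pin. Push home.

In the tool's units: 4 mm / 1000 = 0.004, 3 mm / 1000 = 0.003.

>>> steer_hand --motion '[[[0,0,0.001],[0,0,0]],[[0,0,0.002],[0,0,0]],[[0,0,0.003],[0,0,0]],[[0,0,0.004],[0,0,0]],[[0,0,0.004],[0,0,0]],[[0,0,0.004],[0,0,0]],[[0,0,0.004],[0,0,0]],[[0,0,0.004],[0,0,0]]]' --force 45

```text
time_s: 10.9
tcp_pos: [460.9, -40.0, 66.7]
ee_rot: [[0.349, 0.937, -0.002], [0.937, -0.349, 0.0], [-0.0, -0.002, -1.0]]
ft_force: [-9.1, 1.1, 21.8]
gripper_width: 0.566
finger_force: 47.1
```

```bash
python3 cap.py w5; python3 - <<'E'
from w import *
import pickle
m=eyes.camera_model("wrist")
s,d=pickle.load(open("pics/w5.pkl","rb"))
def h(u,v,r):
    o=[]
    for vv in range(v-r,v+r+1):
        for uu in range(u-r,u+r+1):
            z=d[vv,uu];a=np.array([(uu-m["cx"])/m["fx"],(vv-m["cy"])/m["fy"]]);t=np.hypot(*a)+1e-9
            if z>0:o.append((s["ee_rot"]@(m["mount"][:3,:3]@(np.array([*(a/t*np.tan(t)),1])*z)+m["mount"][:3,3])+s["tcp_pos"])[2])
    return np.median(o)
print(h(255,262,20),h(247,150,4))
p,_=eyes.capture("scene");q,_=eyes.capture("side")
f=lambda i,x,y:cv2.resize(cv2.cvtColor(i[y:y+75,x:x+100],cv2.COLOR_RGB2BGR),(400,300),interpolation=cv2.INTER_CUBIC)
cv2.imwrite("pics/v5.png",np.vstack([np.hstack([f(p,140,145),f(p,150,225)]),np.hstack([f(q,175,220),f(q,265,190)])]))
E
```

```text
[460.86627333 -39.96841445  66.6945556 ] [[ 3.49226158e-01  9.37036601e-01 -1.87053563e-03]
 [ 9.37038394e-01 -3.49226229e-01  2.99095544e-04]
 [-3.72976631e-04 -1.85721569e-03 -9.99998206e-01]] [-1.16073653e+01 -7.45677336e+00  1.25931601e+02 -5.42922949e-03
  6.16336030e+01  8.83523083e+00] [-9.10489296  1.08982886 21.79385586] 10.9
94.18112287343148 42.311036378479
```

View pics/v5.png

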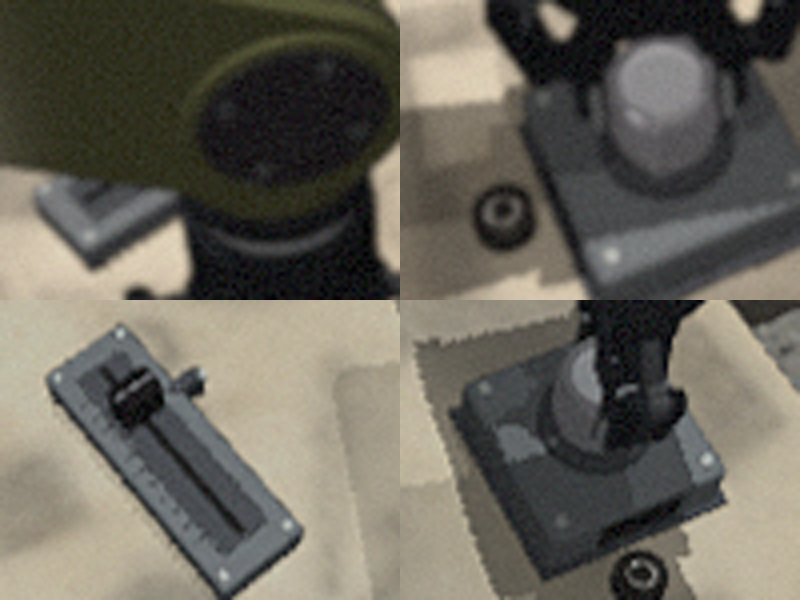

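```bash
python3 - <<'E'
from h import *
a=cv2.imread("pics/side0.png",0);q,_=eyes.capture("side");b=cv2.cvtColor(q,cv2.COLOR_RGB2GRAY)
u=np.array([np.cos(np.radians(13.66)),np.sin(np.radians(13.66))]);r=[]
for i in(a,b):
    m=np.zeros_like(i);m[233:268,195:238]=(i[233:268,195:238]<38)
    m=cv2.morphologyEx(m,cv2.MORPH_OPEN,np.ones((3,3),np.uint8))
    n,l,st,ce=cv2.connectedComponentsWithStats(m);k=1+st[1:,4].argmax();r.append(plane("side",*ce[k],42)[:2]);print(st[k],ce[k])
print((r[1]-r[0])@u)
E
```

```text
[217 256  12  11  86] [222.79069767 261.53488372]
[203 240  12  12  91] [209.30769231 245.98901099]
46.21510127164588
```

```bash
python3 -c "
from workcell import manip, eyes, job;print(job.finish_job())"
```

```text
the job is handed in; nothing more can be done
None
```

The job is handed in: the fader is level with the index clip, within about half a millimetre. The filter cell is turned onto the pin, pushed fully home (top at about 94 mm) and held there at about 22 N; the specimen is where it was, and the arm worked nowhere near the reference block, which I did not image again.

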